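Close the packed gift tin with its nested lids and hold the outer lid up

ROBOT

A 6-joint arm with a two-finger parallel gripper is mounted at the origin on the work surface. World frame = base frame: x ahead of the robot, y to its left, z up, the work surface at z = 0. Lengths are in m, angles in rad, forces in N, time in s.
With the tool pointing down it reaches from about 0.375 to 0.9 m from the base axis. Payload 3.1 kg.
Tool frame: the origin (TCP) lies at the very end of the fingers, on their centre line; the grasp point (between the pads) lies 19 mm behind it (manip.grasp_offset is the distance from the TCP to the grasp point, in m); y points along the fingers, z is the direction in which the jaws open and shut, and the axes are right-handed (so a half turn about y gives the same grasp; the last joint's range is limited). The gripper opens to 85 mm and grips with 20 to 120 N. Pads are 22 mm wide; open, the fingers measure 114 mm over their backs; the gripper's body (76 mm by 85 mm) begins 54 mm behind the grasp point. The pads swing forward as they close: fully open they stand 13 mm farther back than shut.
Start: joints at [1.022, 0.527, 1.433, -0, 1.181, -0.178], TCP at [0.226, 0.583, 0.231] pointing down, gripper open.
Joint ranges: [-3.08, 3.08], [-0.75, 2.2], [0.22, 2.44], [-1.43, 4.57], [0, 2.65], [-2.85, 2.85]. Speed limits (rad/s): [2.79, 2.79, 3.14, 3.14, 3.14, 3.14].

INTERFACE

Orientations are given as a unit quaternion [x, y, z, w].
In Python, from station import manip gives the robot as it stands.
- The arm moves only by the tool apply_moves, never from a script. Its argument "motion" is a list of rows, each a list of 5 numbers: the finger opening in mm, from 0 to 85.4, then the shift along the tool's x, y, z in units of 30 mm (1.0 is 30 mm), then the turn about the tool's y in units of 10 degrees (1.0 is 10 degrees). In form: [[fingers, x, y, z, twist], ...]. A call has 1 to 12 rows; each row is the pose to reach, as a shift and turn from the pose commanded when the call began, along the tool's axes at that moment; what a row does not reach only later rows make up. A row lasts 1/8 s, in which the tool goes at most 62.5 mm and 10.7 degrees, less where a joint would pass 70% of its speed; a pose out of reach is approached as far as the arm can. A call with a gripper value outside its range is refused whole. The fingers move at their own pace and stop on an object; "squeeze" is the grip in N (left out, the last holds). Time passes only in rows, so rows that repeat a pose let the fingers close. It gives the time, the measured TCP pose, the force and the opening at its end, in the units of the state.
- manip.sense(): the state, without advancing time (a new reading comes with each control period).
- manip.snapshot(name): name is "scene" or "top"; returns the picture (480x640x3 uint8, red, green, blue); there is no depth.
- manip.get_calibration(name): a dict with "intrinsics" (3x3 intrinsics, pixels), "dist_coeffs" ([k1, k2, p1, p2, k3] as OpenCV has them; the pictures are not rectified), "extrinsics" (4x4, takes a point from camera to world coordinates). Camera axes: x right, y up, looking along -z (the intrinsics and any distortion apply to the point x, -y, -z); pixel columns grow to the right and rows downward; lengths in m; the calibration is good to about 2 mm. A picture is of the moment at which its call begins. get_calibration takes no time and is no camera call.
- manip.sign_off(): hands the job in, once; it reports no verdict.
The state is a dict: "t": time; "q": joint angles; "qd": joint speeds; "tau": joint torques, N m; "tcp_pos": TCP position; "tool_rot": TCP orientation; "force": force on the tool from outside, world axes, zero at the start; "ft_torque": the same for the moment, N m; "finger_gap": opening from 0.0 (shut) to 1.0 (fully open).
Only numpy, scipy, OpenCV 4.12 (cv2) and the standard library are available. Lean on these libraries where they do the work, as an engineer would, in place of code of your own. Each camera call takes 0.05 s, during which the arm holds its last target.

TASK

Two candles stand in two gift tins, but one candle is too tall for its tin: take the pair of nested lids together by the wooden knob of the inner lid, lower them onto the tin whose candle stays below the rim, and let go only once the inner lid is fully seated in it. Then take the outer lid alone by its collar and lift it straight up off the knob, leaving the inner lid seated and undisturbed, so that a greeting card can be laid on it; finish still holding the outer lid level in the air, a few centimetres clear above the knob. Carry the lids together until then, and leave the tins standing where they are, the too tall candle and the other goods alone.

Things in the scene. Friction and masses are not known exactly. Their poses are not given: they have to be found in the camera images.
- lid_inner: Inner lid, steel, round, about 120 g: plug 70 mm across, 15 mm deep, lower edge chamfered; above it a flange 84 mm across, 3 mm thick; upright wooden knob 24 mm across, its top 87 mm above the origin. Origin: centre of the plug's underside, z up; at the start on the table. Seated in a tin, the flange rests on the rim and the origin is 55 mm above the tin's. Place varies.
- lid_outer: Outer lid, aluminium, about 90 g: deck 91 mm across, 3 mm thick; skirt (87 mm inside) 13 mm down from it; central collar, a tube 38 mm outside, 32 inside, top at +33 mm. Origin: centre of the deck's underside, z up. Lies loose on the inner lid's flange, 18 mm above its origin; the knob stands through the collar and 36 mm above it and carries it along. Clears the knob once raised 82 mm.
- tin_a: One of two identical loose, open, round steel tins, 80 mm outside and 76 mm inside diameter, 70 mm high, floor 3 mm thick, 450 g, standing on the table. Origin: centre of the underside. With the lids on, the outer lid's skirt hangs around the tin's top with 3.5 mm clearance. Either tin may hold either candle.
- tin_b: The other tin, identical to tin_a.
- candle_short: Short round white candle, 50 mm in diameter, 40 mm high, standing loose in one of the tins (which one varies), so its top is 27 mm below the rim. A thin 8 mm wick on top. Origin: centre of its underside.
- candle_tall: Tall round white candle, 50 mm in diameter, 100 mm high, standing loose in the other tin; it sticks out 33 mm above the rim (103 mm above the table). A thin 8 mm wick on top. Origin: centre of its underside.
- bottle: Bystander: closed blue bottle 56 mm in diameter, 150 mm high, upright on the table at the robot's left. Origin: centre of the underside.
- soap_box: Bystander: cardboard box 60 x 95 x 30 mm lying on the table beyond the tins. Origin: centre of the underside.
- spray_can: Bystander: dark can 52 mm in diameter, 170 mm high, upright on the table at the robot's right. Origin: centre of the underside.

How it is judged:
By the outcome, as a careful person would: the job done as asked, in the order asked, and still so for the second after the job is handed in, while the arm keeps its last pose, push and grip.
It also fails if it takes over 56 s, if anything falls off the work surface, if the arm or the gripper's body presses on something with over 40 N, if the wrist force passes 120 N, or if a joint passes its speed limit or range.

## Working session

There is one attempt and no reset: what is moved stays moved. The work goes in short steps, Python scripts to look and compute and a tool call to move; the robot and the scene stay as the last step left them, time stands still between calls to the robot, and variables do not carry over. Pictures are saved under pics/ and viewed, and the job is handed in when it is done.

Besides the shell and the picture viewer there is one more tool, called after "Request:" by a JSON object that holds its "api" and its "payload", one argument or row to a line. apply_moves: Moves the arm, as the interface text tells. Its arguments: {"type":"object","properties":{"motion":{"type":"array"},"squeeze":{"type":"number"}},"required":["motion"]}

```bash
mkdir -p pics; python3 - <<'E'
from station import manip
import cv2,numpy as np
for n in("scene","top"):
    im=manip.snapshot(n); cv2.imwrite(f"pics/{n}0.png",cv2.cvtColor(im,cv2.COLOR_RGB2BGR))
    c=manip.get_calibration(n); print(n,{k:np.round(v,4).tolist() for k,v in c.items()})
s=manip.sense(); print({k:np.round(v,4).tolist() for k,v in s.items()}, manip.grasp_offset)
E
```

```text
scene {'intrinsics': [[497.1601, 0.0, 319.069], [0.0, 497.1601, 235.5992], [0.0, 0.0, 1.0]], 'dist_coeffs': [-0.1083, 0.0, 0.0, 0.0, 0.0], 'extrinsics': [[-0.3035, -0.6373, 0.7084, 1.5227], [0.9528, -0.2028, 0.2258, 0.2901], [-0.0002, 0.7435, 0.6688, 0.9285], [0.0, 0.0, 0.0, 1.0]]}
top {'intrinsics': [[539.9011, 0.0, 321.3834], [0.0, 539.9011, 241.8595], [0.0, 0.0, 1.0]], 'dist_coeffs': [-0.0515, 0.0, 0.0, 0.0, 0.0], 'extrinsics': [[0.0215, 0.9949, -0.0984, 0.5152], [-0.9997, 0.0223, 0.0065, 0.0191], [0.0087, 0.0982, 0.9951, 1.2536], [0.0, 0.0, 0.0, 1.0]]}
{'t': 0.1, 'q': [1.0215, 0.5284, 1.4338, -0.0, 1.1814, -0.1785], 'qd': [-0.0015, -0.0013, -0.0032, 0.002, 0.0002, -0.0003], 'tau': [0.0006, -44.3306, -17.8588, -0.0002, 0.0038, -0.0], 'tcp_pos': [0.2261, 0.582, 0.2304], 'tool_rot': [0.6956, -0.1306, 0.1301, -0.6943], 'force': [0.9179, 1.2852, -0.0161], 'ft_torque': [0.0421, -0.0117, -0.0013], 'finger_gap': 0.9968} 0.0187
```

View pics/scene0.png

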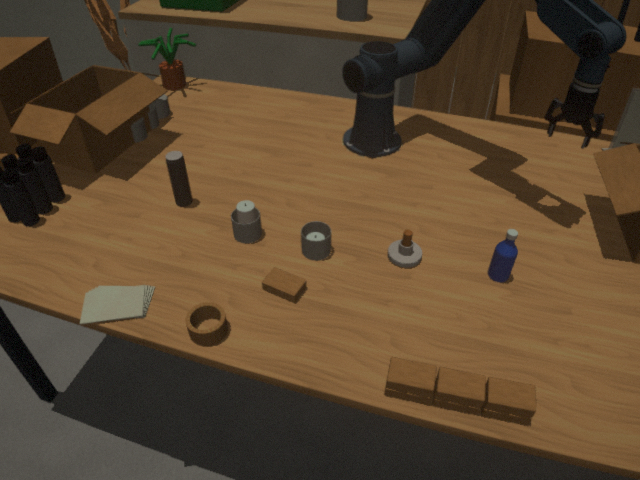

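View pics/top0.png

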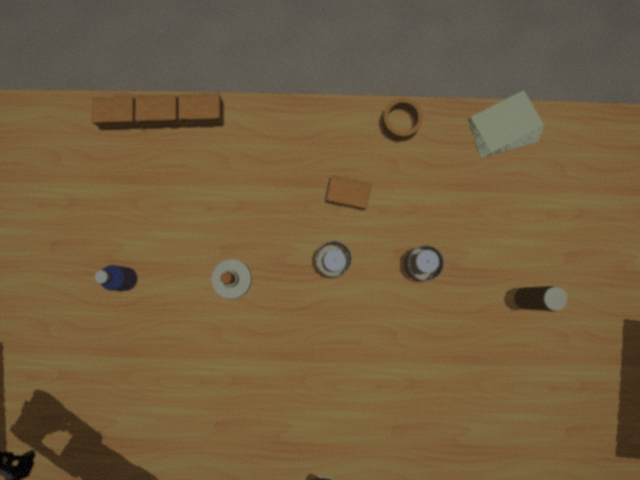

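The scene view shows the short candle's tin at about (316,241), the tall candle's tin at (247,223) and the lids at (405,250). In the top view these are at (333,260), (424,263) and (231,279). Next I'll zoom in and measure.

```bash
python3 - <<'E'
import cv2,numpy as np
t=cv2.imread("pics/top0.png");s=cv2.imread("pics/scene0.png")
def crop(i,x,y,w=64,h=56,k=6): 
    c=cv2.resize(i[y-h//2:y+h//2,x-w//2:x+w//2],None,fx=k,fy=k,interpolation=cv2.INTER_CUBIC); 
    return cv2.convertScaleAbs(c,alpha=1.3)
a=np.vstack([np.hstack([crop(t,231,279),crop(t,333,260)]),np.hstack([crop(s,405,247),crop(s,316,241)])])
cv2.imwrite("pics/z0.png",cv2.resize(a,(768,600*0+ a.shape[0]))[:600] if a.shape[0]<=600 else cv2.resize(a,(640,int(a.shape[0]*640/a.shape[1]))))
print(a.shape)
E
```

```text
(672, 768, 3)
```

View pics/z0.png

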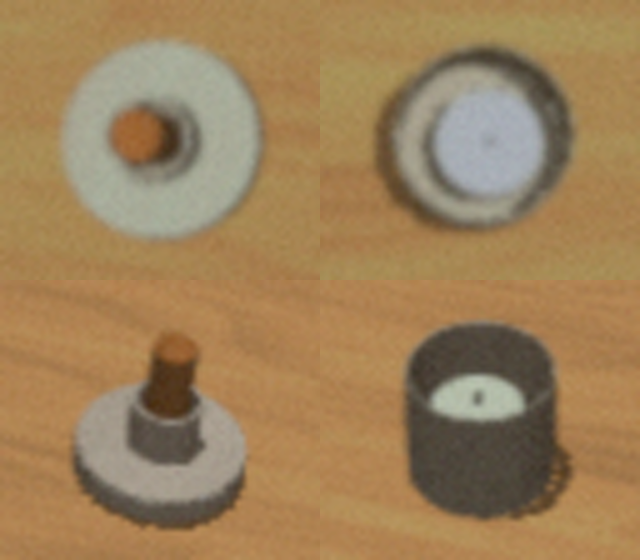

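```bash
cat > h.py <<'E'
import cv2,numpy as np
from station import manip
from scipy.optimize import least_squares
def cast(name,uv,z):
    c=manip.get_calibration(name);T=np.array(c["extrinsics"])
    p=cv2.undistortPoints(np.array(uv,float).reshape(-1,1,2),np.array(c["intrinsics"]),np.array(c["dist_coeffs"])).reshape(-1,2)
    d=np.c_[p[:,0],-p[:,1],-np.ones(len(p))]@T[:3,:3].T
    return T[:3,3]+d*((z-T[2,3])/d[:,2])[:,None]
def proj(name,P):
    c=manip.get_calibration(name);T=np.array(c["extrinsics"])
    q=(np.array(P,float).reshape(-1,3)-T[:3,3])@T[:3,:3]; q=q*[1,-1,-1]
    return cv2.projectPoints(q,np.zeros(3),np.zeros(3),np.array(c["intrinsics"]),np.array(c["dist_coeffs"]))[0].reshape(-1,2)
def edges(im):
    return cv2.Canny(cv2.GaussianBlur(im,(3,3),0),40,100)
def circ(name,im,c0,r,z,band=.008,fs=.0015):
    v,u=np.nonzero(edges(im)); P=cast(name,np.c_[u,v],z)[:,:2]
    c=np.array(c0,float)
    for b in (band,band/2,band/3):
        k=abs(np.hypot(*(P-c).T)-r)<b
        s=least_squares(lambda x:np.hypot(*(P[k]-x[:2]).T)-r,c,loss="soft_l1",f_scale=fs); c=s.x
    k=abs(np.hypot(*(P-c).T)-r)<.002
    return c,k.sum()
E
python3 - <<'E'
from h import *
t=cv2.imread("pics/top0.png");s=cv2.imread("pics/scene0.png")
for n,im,l,ti,kn in(("top",t,(231,279),(333,260),(228,278)),("scene",s,(405,252),(316,231),(407.5,235))):
    print(n,"lid",circ(n,im,cast(n,[l],.021)[0,:2],.0455,.021))
    print(n,"tin",circ(n,im,cast(n,[ti],.07)[0,:2],.040,.07))
    print(n,"tin in",circ(n,im,cast(n,[ti],.07)[0,:2],.038,.07))
    print("knob",cast(n,[kn],.087)[0], circ(n,im,cast(n,[kn],.087)[0,:2],.012,.087,.006))
# knob by colour, top
hsv=cv2.cvtColor(t,cv2.COLOR_BGR2HSV);print(hsv[278,222:246].tolist())
n="top";print("bottle",cast(n,[(102,277)],.15),"can",cast(n,[(555,299)],.17),"tall rim",circ(n,t,cast(n,[(424,263)],.07)[0,:2],.04,.07))
E
```

```text
top lid (array([0.54880292, 0.21634959]), np.int64(146))
top tin (array([ 0.59577115, -0.01496177]), np.int64(103))
top tin in (array([ 0.59599425, -0.01581241]), np.int64(108))
knob [0.54771118 0.21123642 0.087     ] (array([0.54806357, 0.21591513]), np.int64(30))
scene lid (array([0.55013862, 0.21835357]), np.int64(84))
scene tin (array([ 0.59863932, -0.01360208]), np.int64(45))
scene tin in (array([ 0.59750064, -0.01428154]), np.int64(62))
knob [0.5610513  0.21963715 0.087     ] (array([0.56518032, 0.21987141]), np.int64(10))
[[14, 153, 117], [14, 165, 122], [13, 166, 123], [14, 181, 120], [14, 179, 121], [14, 169, 121], [14, 174, 119], [14, 174, 113], [13, 168, 102], [16, 166, 77], [17, 142, 61], [13, 135, 53], [13, 93, 63], [18, 47, 82], [22, 29, 96], [22, 35, 81], [22, 43, 88], [30, 30, 110], [32, 28, 128], [34, 31, 131], [34, 27, 132], [30, 31, 130], [32, 27, 131], [32, 27, 131]]
bottle [[0.54182333 0.46036664 0.15      ]] can [[ 0.51671373 -0.46330539  0.17      ]] tall rim (array([ 0.59148815, -0.21780436]), np.int64(99))
```

```bash
python3 - <<'E'
from h import *
a=np.linspace(0,2*np.pi,60,endpoint=False)
out=[]
for n in("top","scene"):
    im=cv2.imread(f"pics/{n}0.png");k=5;B=cv2.resize(im,None,fx=k,fy=k,interpolation=cv2.INTER_CUBIC)
    for (x,y,z,r) in((.549,.217,.021,.0455),(.549,.217,.051,.019),(.549,.217,.087,.012),(.597,-.0145,.07,.04),(.597,-.0145,.07,.038)):
        for p in proj(n,np.c_[x+r*np.cos(a),y+r*np.sin(a),0*a+z]): cv2.circle(B,tuple(int(q) for q in (p+.5)*k),1,(0,0,255),-1)
    for q in ([.549,.217,.04],[.597,-.0145,.05]):
        c=((proj(n,[q])[0]+.5)*k).astype(int); out.append(B[c[1]-140:c[1]+140,c[0]-160:c[0]+160])
cv2.imwrite("pics/o0.png",np.vstack([np.hstack(out[:2]),np.hstack(out[2:])]))
E
```

```text
(no output)
```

View pics/o0.png

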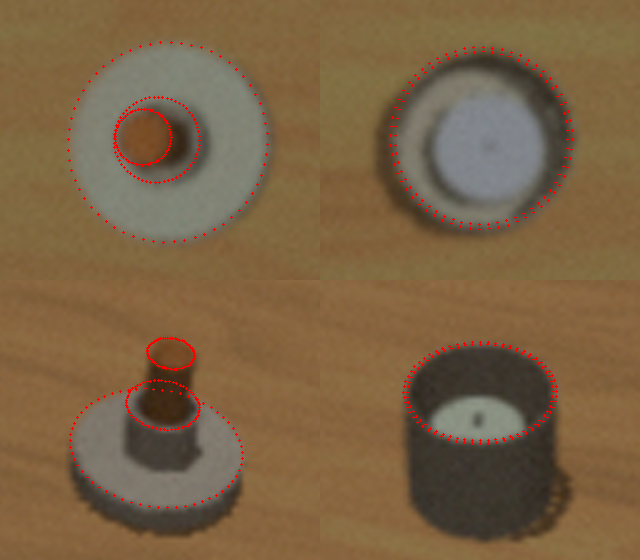

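```bash
cat >> h.py <<'E'
from scipy.spatial.transform import Rotation as R
def st():
    s=manip.sense();M=R.from_quat(s["tool_rot"]).as_matrix()
    print("t",round(s["t"],3),"tcp",np.round(s["tcp_pos"],4),"F",np.round(s["force"],2),"T",np.round(s["ft_torque"],2),"gap",round(s["finger_gap"],4),"q",np.round(s["q"],2))
    return np.array(s["tcp_pos"]),M
def to(target):
    p,M=st();print(np.round(M,4).tolist());print("units",np.round(M.T@(np.array(target)-p)/.03,3))
E
python3 -c "
from h import *
to([.549,.217,.15])
p,M=st()
# angle: jaw dir vs radial at lid / tin
print('jaw yaw',np.degrees(np.arctan2(M[1,2],M[0,2])))"
```

```text
t 0.1 tcp [0.2261 0.582  0.2304] F [ 0.92  1.29 -0.02] T [ 0.04 -0.01 -0.  ] gap 0.9968 q [ 1.02  0.53  1.43 -0.    1.18 -0.18]
[[0.932, -0.001, 0.3623], [-0.3623, -0.0017, 0.932], [-0.0003, -1.0, -0.0019]]
units [14.441  2.69  -7.434]
t 0.1 tcp [0.2261 0.582  0.2304] F [ 0.92  1.29 -0.02] T [ 0.04 -0.01 -0.  ] gap 0.9968 q [ 1.02  0.53  1.43 -0.    1.18 -0.18]
jaw yaw 68.75596744478733
```

Request:
{"api": "apply_moves", "payload": {
  "motion": [
    [85, 0.7, 0, -0.36, 0],
    [85, 2.2, 0, -1.13, 0],
    [85, 4.0, 0, -2.06, 0],
    [85, 5.8, 0.1, -3.0, 0],
    [85, 7.6, 0.5, -3.9, 0],
    [85, 9.4, 1.0, -4.84, 0],
    [85, 11.2, 1.5, -5.77, 0],
    [85, 12.8, 2.0, -6.6, 0],
    [85, 13.9, 2.4, -7.16, 0],
    [85, 14.3, 2.6, -7.36, 0],
    [85, 14.44, 2.69, -7.43, 0],
    [85, 14.44, 2.69, -7.43, 0]
  ],
  "squeeze": 50
}}

```text
t: 1.6
tcp_pos: [0.5486, 0.2183, 0.1507]
tool_rot: [0.695, -0.13, 0.13, -0.695]
force: [-0.6, -0.3, 0.9]
finger_gap: 0.997
```

```bash
python3 -c "
from h import *
to([.549,.217,.054])"
```

```text
t 1.6 tcp [0.5486 0.2183 0.1507] F [-0.63 -0.34  0.86] T [-0.02  0.04 -0.05] gap 0.9971 q [ 0.19  0.58  1.6   0.    0.96 -1.01]
[[0.9323, -0.0008, 0.3617], [-0.3617, 0.0001, 0.9323], [-0.0008, -1.0, -0.0002]]
units [ 0.031  3.222 -0.035]
```

Request:
{"api": "apply_moves", "payload": {
  "motion": [
    [85, 0.01, 0.3, -0.01, 0],
    [85, 0.02, 1.0, -0.02, 0],
    [85, 0.03, 1.8, -0.03, 0],
    [85, 0.03, 2.5, -0.03, 0],
    [85, 0.03, 2.95, -0.03, 0],
    [85, 0.03, 3.12, -0.03, 0],
    [85, 0.03, 3.12, -0.03, 0],
    [60, 0.03, 3.12, -0.03, 0],
    [45, 0.03, 3.12, -0.03, 0],
    [36, 0.03, 3.12, -0.03, 0]
  ]
}}

```text
t: 2.85
tcp_pos: [0.5502, 0.2166, 0.0575]
tool_rot: [-0.695, 0.13, -0.131, 0.695]
force: [0.7, 1.1, 0.2]
finger_gap: 0.423
```

```bash
python3 - <<'E'
from h import *
st();n="scene"
im=cv2.cvtColor(manip.snapshot(n),cv2.COLOR_RGB2BGR);cv2.imwrite("pics/s1.png",cv2.resize(im[180:300,330:490],None,fx=5,fy=5,interpolation=cv2.INTER_CUBIC))
E
```

```text
t 2.85 tcp [0.5502 0.2166 0.0575] F [0.7  1.07 0.17] T [-0.04  0.01 -0.02] gap 0.4226 q [ 0.19  0.72  1.65  0.    0.77 -1.01]
```

View pics/s1.png

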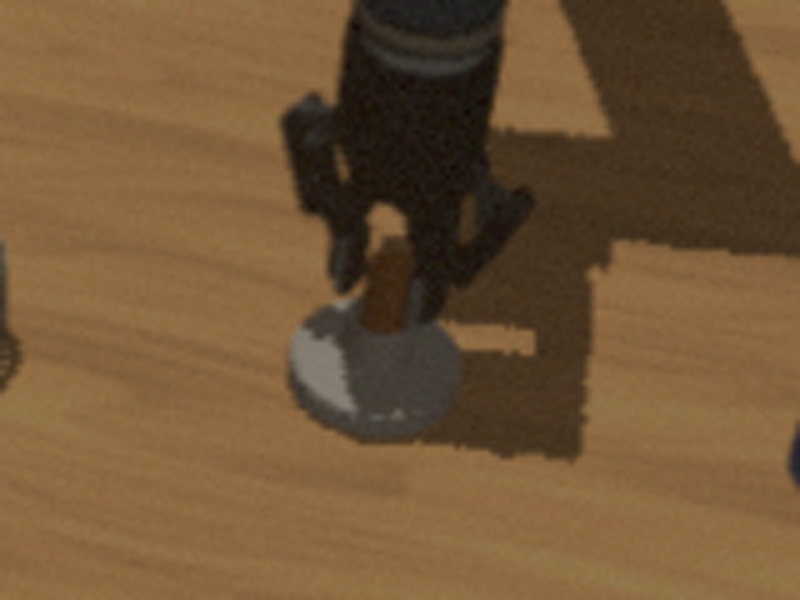

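The knob, at crop (390,285), stands between the open fingers, and the tips are above the collar. I'll close now.

Request:
{"api": "apply_moves", "payload": {
  "motion": [
    [28, 0, 0, 0, 0],
    [22, 0, 0, 0, 0],
    [16, 0, 0, 0, 0],
    [16, 0, 0, 0, 0],
    [16, 0, 0, 0, 0],
    [16, 0, -0.1, 0, 0],
    [16, 0, -0.4, 0, 0],
    [16, 0, -0.8, 0, 0],
    [16, 0, -1.0, 0, 0],
    [16, 0, -1.0, 0, 0]
  ],
  "squeeze": 60
}}

```text
t: 4.15
tcp_pos: [0.5505, 0.2167, 0.0879]
tool_rot: [-0.695, 0.13, -0.131, 0.695]
force: [1.0, 0.7, -3.0]
finger_gap: 0.26
```

```bash
python3 - <<'E'
from h import *
st()
o=[]
for n in("scene","top"):
    im=cv2.cvtColor(manip.snapshot(n),cv2.COLOR_RGB2BGR)
    c=proj(n,[[.55,.217,.06]])[0].astype(int);w=im[c[1]-50:c[1]+50,c[0]-40:c[0]+40];o.append(cv2.resize(w,None,fx=5,fy=5,interpolation=cv2.INTER_CUBIC))
cv2.imwrite("pics/s2.png",np.hstack(o))
E
```

```text
t 4.15 tcp [0.5505 0.2167 0.0879] F [ 1.04  0.68 -3.  ] T [-0.02  0.01 -0.06] gap 0.2603 q [ 0.19  0.68  1.63 -0.    0.83 -1.01]
```

View pics/s2.png

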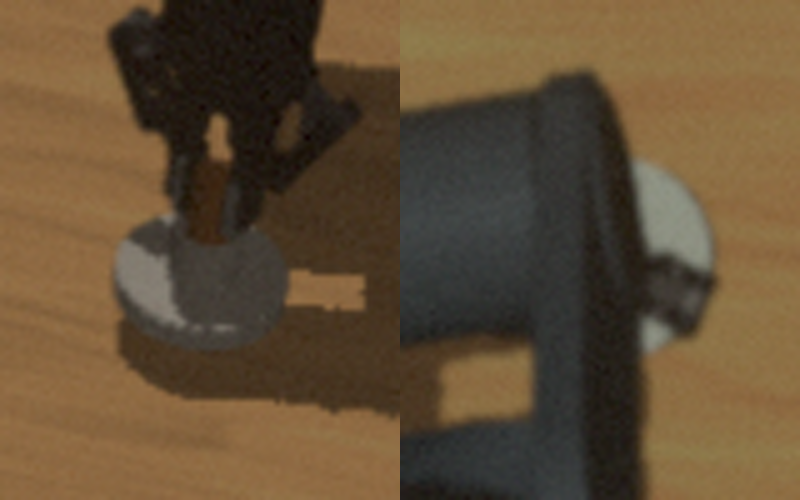

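The lids are up together at crop (200,280) and level, and the fingers hold the knob above the collar. Next I'll carry them to a hover over the short candle's tin.

```bash
python3 -c "
from h import *
to([.5984,-.015,.15])"
```

```text
t 4.25 tcp [0.5498 0.2166 0.0871] F [-0.83  0.35 -1.19] T [-0.05  0.01 -0.04] gap 0.2636 q [ 0.19  0.68  1.63  0.    0.83 -1.01]
[[0.932, -0.0001, 0.3623], [-0.3623, -0.0, 0.932], [-0.0001, -1.0, -0.0]]
units [ 4.307 -2.097 -6.609]
```

Request:
{"api": "apply_moves", "payload": {
  "motion": [
    [16, 0, -0.3, 0, 0],
    [16, 0.05, -0.9, -0.08, 0],
    [16, 0.3, -1.6, -0.46, 0],
    [16, 0.8, -2.05, -1.24, 0],
    [16, 1.4, -2.11, -2.17, 0],
    [16, 2.05, -2.11, -3.18, 0],
    [16, 2.7, -2.11, -4.18, 0],
    [16, 3.3, -2.11, -5.11, 0],
    [16, 3.8, -2.11, -5.89, 0],
    [16, 4.12, -2.11, -6.38, 0],
    [16, 4.25, -2.11, -6.58, 0],
    [16, 4.27, -2.11, -6.62, 0]
  ]
}}

```text
t: 5.75
tcp_pos: [0.5973, -0.0147, 0.1505]
tool_rot: [-0.695, 0.13, -0.13, 0.695]
force: [-0.3, 0.3, -2.5]
finger_gap: 0.262
```

Request:
{"api": "apply_moves", "payload": {
  "motion": [
    [16, 0, 0, 0, 0],
    [16, 0, 0, 0, 0]
  ]
}}

```text
t: 6.0
tcp_pos: [0.5971, -0.014, 0.1503]
tool_rot: [-0.695, 0.13, -0.13, 0.695]
force: [0.1, -0.8, -2.4]
finger_gap: 0.263
```

```bash
python3 - <<'E'
from h import *
st()
for n in("scene","top"):
    im=cv2.cvtColor(manip.snapshot(n),cv2.COLOR_RGB2BGR);cv2.imwrite(f"pics/{n}3.png",im)
im=cv2.imread("pics/scene3.png");k=5;B=cv2.resize(im,None,fx=k,fy=k,interpolation=cv2.INTER_CUBIC);a=np.linspace(0,2*np.pi,80)
n="scene"
o=.0933
for (x,y,z,r) in((.597,-.0145,o+.021,.0455),(.597,-.0145,o+.005,.0455),(.597,-.0145,o,.035),(.597,-.0145,.07,.04),(.597,-.0145,0,.04)):
    for p in proj(n,np.c_[x+r*np.cos(a),y+r*np.sin(a),0*a+z]): cv2.circle(B,tuple(int(q) for q in (p+.5)*k),1,(0,0,255),-1)
c=((proj(n,[[.597,-.0145,.08]])[0]+.5)*k).astype(int);cv2.imwrite("pics/o3.png",B[c[1]-250:c[1]+250,c[0]-300:c[0]+300])
E
```

```text
t 6.0 tcp [ 0.5971 -0.014   0.1503] F [ 0.09 -0.81 -2.37] T [-0.02 -0.02 -0.03] gap 0.2628 q [-0.21  0.59  1.58  0.    0.97 -1.41]
```

View pics/o3.png

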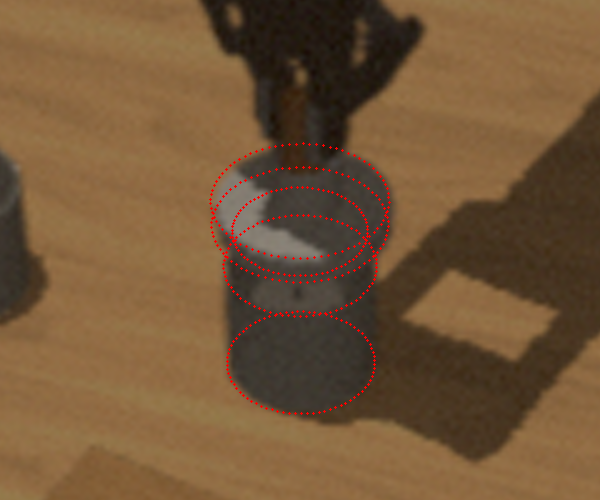

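View pics/top3.png

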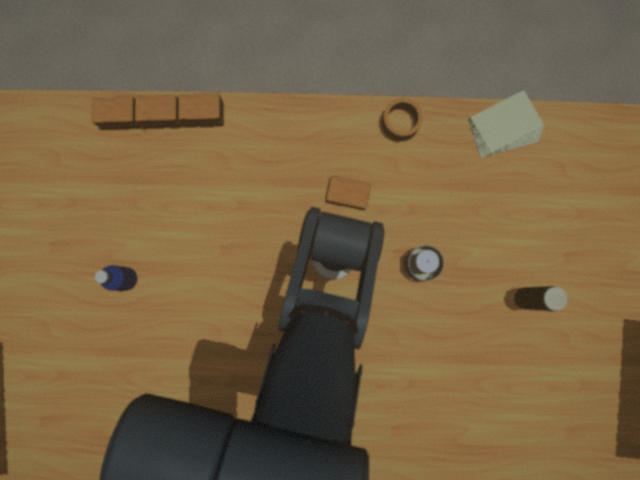

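The held lids sit concentric over the tin: drawn circles and images agree within about 3 crop px (about 1 mm). I'll lower slowly.

Request:
{"api": "apply_moves", "payload": {
  "motion": [
    [16, 0, 0.1, 0, 0],
    [16, 0, 0.3, 0, 0],
    [16, 0, 0.5, 0, 0],
    [16, 0, 0.68, 0, 0],
    [16, 0, 0.76, 0, 0],
    [16, 0, 0.84, 0, 0],
    [16, 0, 0.92, 0, 0],
    [16, 0, 1.0, 0, 0],
    [16, 0, 1.06, 0, 0],
    [16, 0, 1.12, 0, 0],
    [16, 0, 1.16, 0, 0],
    [16, 0, 1.18, 0, 0]
  ]
}}

```text
t: 7.6
tcp_pos: [0.5973, -0.0149, 0.1148]
tool_rot: [0.695, -0.13, 0.13, -0.695]
force: [0.3, 0.3, -2.8]
finger_gap: 0.263
```

```bash
python3 - <<'E'
from h import *
st()
im=cv2.cvtColor(manip.snapshot("scene"),cv2.COLOR_RGB2BGR)
c=proj("scene",[[.597,-.0145,.06]])[0].astype(int);cv2.imwrite("pics/s4.png",cv2.resize(im[c[1]-50:c[1]+50,c[0]-60:c[0]+60],None,fx=5,fy=5,interpolation=cv2.INTER_CUBIC))
E
```

```text
t 7.6 tcp [ 0.5973 -0.0149  0.1148] F [ 0.31  0.3  -2.83] T [0.02 0.07 0.01] gap 0.2628 q [-0.21  0.64  1.6  -0.    0.9  -1.41]
```

View pics/s4.png

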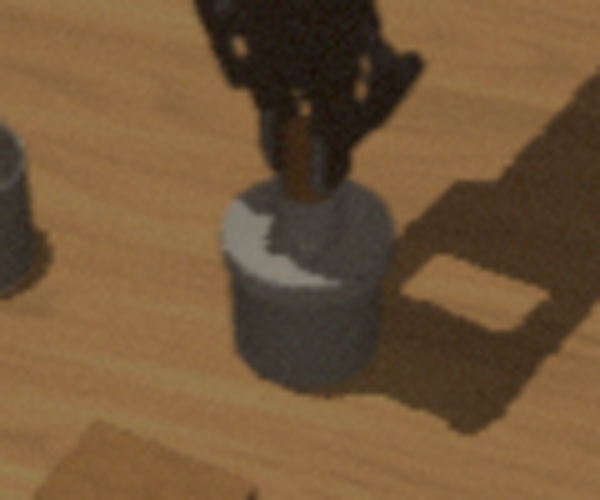

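The plug is inside and the skirt is around the tin (crop (305,250)), with no contact force. About 3 mm remains, so I'll ease down until the force shows seating.

Request:
{"api": "apply_moves", "payload": {
  "motion": [
    [16, 0, 0.03, 0, 0],
    [16, 0, 0.06, 0, 0],
    [16, 0, 0.08, 0, 0],
    [16, 0, 0.08, 0, 0]
  ]
}}

```text
t: 8.15
tcp_pos: [0.5973, -0.0149, 0.1124]
tool_rot: [0.695, -0.13, 0.13, -0.695]
force: [-0.1, -0.2, -2.5]
finger_gap: 0.262
```

Request:
{"api": "apply_moves", "payload": {
  "motion": [
    [16, 0, 0.02, 0, 0],
    [16, 0, 0.03, 0, 0],
    [16, 0, 0.03, 0, 0]
  ]
}}

```text
t: 8.52
tcp_pos: [0.5975, -0.0148, 0.1122]
tool_rot: [0.695, -0.13, 0.13, -0.695]
force: [-1.4, 1.9, 4.4]
finger_gap: 0.263
```

Request:
{"api": "apply_moves", "payload": {
  "motion": [
    [16, 0, 0.02, 0, 0],
    [16, 0, 0.03, 0, 0],
    [16, 0, 0.03, 0, 0]
  ]
}}

```text
t: 8.9
tcp_pos: [0.5975, -0.0148, 0.1122]
tool_rot: [0.695, -0.13, 0.131, -0.695]
force: [-3.0, 1.3, 9.0]
finger_gap: 0.261
```

Request:
{"api": "apply_moves", "payload": {
  "motion": [
    [16, 0, 0.03, 0, 0],
    [16, 0, 0.03, 0, 0],
    [16, 0, 0.03, 0, 0]
  ]
}}

```text
t: 9.28
tcp_pos: [0.5975, -0.0148, 0.1122]
tool_rot: [0.695, -0.13, 0.131, -0.695]
force: [-4.2, 0.8, 14.4]
finger_gap: 0.263
```

```bash
python3 - <<'E'
from h import *
st()
im=cv2.cvtColor(manip.snapshot("scene"),cv2.COLOR_RGB2BGR)
n="scene";k=5;B=cv2.resize(im,None,fx=k,fy=k,interpolation=cv2.INTER_CUBIC);a=np.linspace(0,2*np.pi,80)
for (z,r) in((.076,.0455),(.06,.0455),(.0,.04)):
    for p in proj(n,np.c_[.5985+r*np.cos(a),-.0138+r*np.sin(a),0*a+z]): cv2.circle(B,tuple(int(q) for q in (p+.5)*k),1,(0,0,255),-1)
c=((proj(n,[[.597,-.0145,.06]])[0]+.5)*k).astype(int);cv2.imwrite("pics/s5.png",B[c[1]-250:c[1]+250,c[0]-300:c[0]+300])
E
```

```text
t 9.275 tcp [ 0.5975 -0.0148  0.1122] F [-4.2   0.77 14.38] T [-0.    0.78 -0.02] gap 0.2633 q [-0.21  0.65  1.6  -0.    0.89 -1.41]
```

View pics/s5.png

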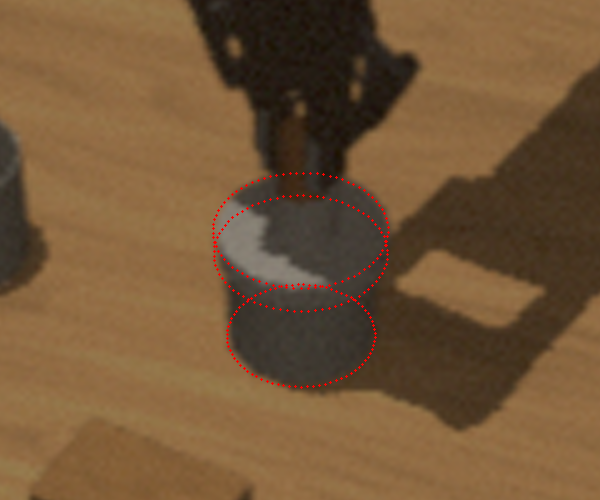

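The lids sit seated: the deck and skirt match the drawn seated circles at crop (300,235). Force built to 14 N without movement at the expected height. I'll ease the push, then open.

Request:
{"api": "apply_moves", "payload": {
  "motion": [
    [16, 0, -0.05, 0, 0],
    [16, 0, -0.05, 0, 0],
    [30, 0, -0.05, 0, 0],
    [40, 0, -0.05, 0, 0],
    [60, 0, -0.05, 0, 0],
    [85, 0, -0.05, 0, 0],
    [85, 0, -0.05, 0, 0],
    [85, 0, -0.3, 0, 0],
    [85, 0, -1.0, 0, 0],
    [85, 0, -1.8, 0, 0],
    [85, 0, -2.2, 0, 0],
    [85, 0, -2.2, 0, 0]
  ]
}}

```text
t: 10.82
tcp_pos: [0.598, -0.015, 0.1769]
tool_rot: [0.695, -0.129, 0.131, -0.695]
force: [-0.1, -0.0, -0.2]
finger_gap: 0.993
```

```bash
python3 - <<'E'
from h import *
st()
im=cv2.cvtColor(manip.snapshot("scene"),cv2.COLOR_RGB2BGR);cv2.imwrite("pics/scene6.png",im)
n="scene";k=5;B=cv2.resize(im,None,fx=k,fy=k,interpolation=cv2.INTER_CUBIC);a=np.linspace(0,2*np.pi,80)
for (z,r) in((.076,.0455),(.106,.019),(.142,.012),(.0,.04)):
    for p in proj(n,np.c_[.598+r*np.cos(a),-.014+r*np.sin(a),0*a+z]): cv2.circle(B,tuple(int(q) for q in (p+.5)*k),1,(0,0,255),-1)
c=((proj(n,[[.597,-.0145,.08]])[0]+.5)*k).astype(int);cv2.imwrite("pics/s6.png",B[c[1]-250:c[1]+250,c[0]-300:c[0]+300])
E
```

```text
t 10.825 tcp [ 0.598  -0.015   0.1769] F [-0.13 -0.02 -0.24] T [-0.01 -0.08  0.02] gap 0.9925 q [-0.21  0.56  1.56 -0.    1.03 -1.41]
```

View pics/s6.png

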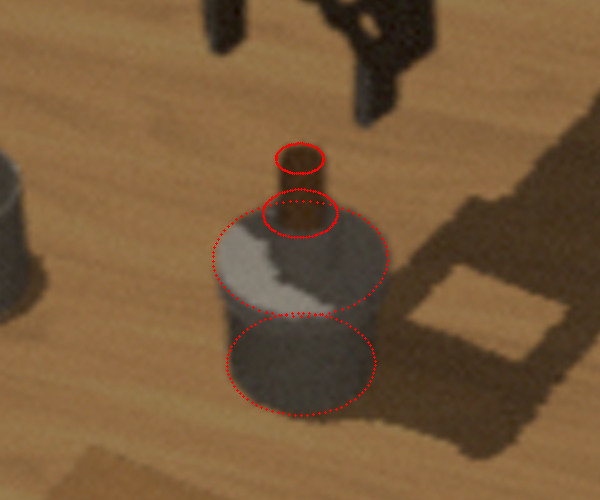

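Released. The overlay agrees with the seated pose: knob top at crop (300,158), collar (300,213), deck (300,258). Next I'll go down over the knob for the collar.

Request:
{"api": "apply_moves", "payload": {
  "motion": [
    [85, 0, 0.3, 0, 0],
    [85, 0, 0.9, 0, 0],
    [85, 0, 1.5, 0, 0],
    [85, 0, 2.1, 0, 0],
    [85, 0, 2.6, 0, 0],
    [85, 0, 2.95, 0, 0],
    [85, 0, 3.15, 0, 0],
    [85, 0, 3.22, 0, 0],
    [70, 0, 3.22, 0, 0],
    [56, 0, 3.22, 0, 0],
    [48, 0, 3.22, 0, 0],
    [48, 0, 3.22, 0, 0]
  ],
  "squeeze": 40
}}

```text
t: 12.38
tcp_pos: [0.5975, -0.0149, 0.0795]
tool_rot: [0.695, -0.13, 0.131, -0.695]
force: [0.6, -0.5, -0.3]
finger_gap: 0.561
```

```bash
python3 - <<'E'
from h import *
st()
im=cv2.cvtColor(manip.snapshot("scene"),cv2.COLOR_RGB2BGR)
c=proj("scene",[[.597,-.0145,.08]])[0].astype(int);cv2.imwrite("pics/s7.png",cv2.resize(im[c[1]-50:c[1]+50,c[0]-60:c[0]+60],None,fx=5,fy=5,interpolation=cv2.INTER_CUBIC))
E
```

```text
t 12.375 tcp [ 0.5975 -0.0149  0.0795] F [ 0.61 -0.52 -0.31] T [ 0.06 -0.01 -0.03] gap 0.5611 q [-0.21  0.7   1.62 -0.    0.82 -1.41]
```

View pics/s7.png

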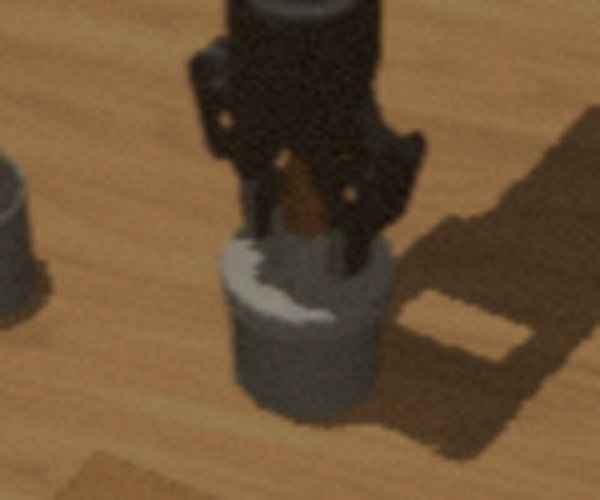

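The fingers straddle the collar at crop (300,250), just above the deck and with no contact. I'll close on the collar.

Request:
{"api": "apply_moves", "payload": {
  "motion": [
    [44, 0, 0, 0, 0],
    [41, 0, 0, 0, 0],
    [38, 0, 0, 0, 0],
    [34, 0, 0, 0, 0],
    [30, 0, 0, 0, 0],
    [30, 0, 0, 0, 0],
    [30, 0, 0, 0, 0]
  ],
  "squeeze": 40
}}

```text
t: 13.3
tcp_pos: [0.5975, -0.0148, 0.0795]
tool_rot: [-0.695, 0.13, -0.131, 0.695]
force: [-0.8, 1.1, 4.3]
finger_gap: 0.429
```

```bash
python3 - <<'E'
from h import *
st()
E
```

```text
t 13.3 tcp [ 0.5975 -0.0148  0.0795] F [-0.79  1.15  4.3 ] T [0.2  0.07 0.01] gap 0.4288 q [-0.21  0.7   1.62  0.    0.83 -1.41]
```

Request:
{"api": "apply_moves", "payload": {
  "motion": [
    [30, 0, -0.05, 0, 0],
    [30, 0, -0.15, 0, 0],
    [30, 0, -0.3, 0, 0],
    [30, 0, -0.45, 0, 0],
    [30, 0, -0.6, 0, 0],
    [30, 0, -0.7, 0, 0],
    [30, 0, -0.75, 0, 0]
  ]
}}

```text
t: 14.18
tcp_pos: [0.5975, -0.0149, 0.102]
tool_rot: [0.695, -0.13, 0.13, -0.695]
force: [-0.3, -1.3, -1.1]
finger_gap: 0.428
```

```bash
python3 - <<'E'
from h import *
st()
im=cv2.cvtColor(manip.snapshot("scene"),cv2.COLOR_RGB2BGR)
c=proj("scene",[[.597,-.0145,.08]])[0].astype(int);cv2.imwrite("pics/s8.png",cv2.resize(im[c[1]-50:c[1]+50,c[0]-60:c[0]+60],None,fx=5,fy=5,interpolation=cv2.INTER_CUBIC))
E
```

```text
t 14.175 tcp [ 0.5975 -0.0149  0.102 ] F [-0.29 -1.27 -1.11] T [-0.02 -0.01 -0.03] gap 0.4282 q [-0.21  0.66  1.61 -0.    0.87 -1.41]
```

View pics/s8.png

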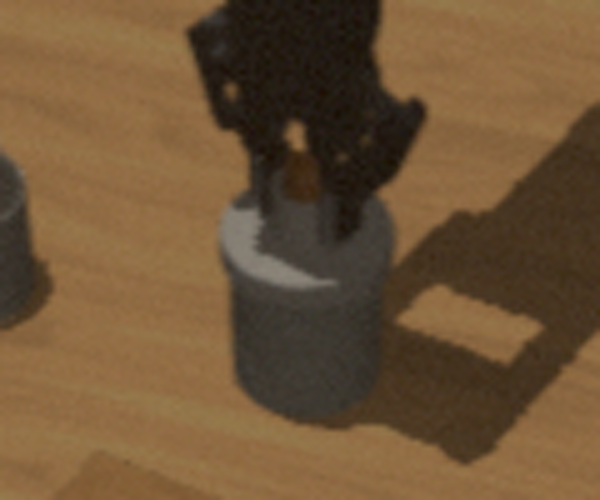

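The outer lid has risen about 22 mm (deck at crop (305,240)) and is level. The knob stays put, with its tip at (300,160), and the load is about 1 N. I'll continue straight up.

Request:
{"api": "apply_moves", "payload": {
  "motion": [
    [30, 0, -0.1, 0, 0],
    [30, 0, -0.35, 0, 0],
    [30, 0, -0.7, 0, 0],
    [30, 0, -1.1, 0, 0],
    [30, 0, -1.5, 0, 0],
    [30, 0, -1.9, 0, 0],
    [30, 0, -2.3, 0, 0],
    [30, 0, -2.65, 0, 0],
    [30, 0, -2.95, 0, 0],
    [30, 0, -3.12, 0, 0],
    [30, 0, -3.2, 0, 0],
    [30, 0, -3.2, 0, 0]
  ]
}}

```text
t: 15.72
tcp_pos: [0.5973, -0.0149, 0.1976]
tool_rot: [-0.695, 0.13, -0.13, 0.695]
force: [-0.1, 0.4, -0.5]
finger_gap: 0.43
```

Request:
{"api": "apply_moves", "payload": {
  "motion": [
    [30, 0, 0, 0, 0],
    [30, 0, 0, 0, 0],
    [30, 0, 0, 0, 0]
  ]
}}

```text
t: 16.1
tcp_pos: [0.5973, -0.0149, 0.1975]
tool_rot: [0.695, -0.13, 0.13, -0.695]
force: [0.8, 0.3, 0.2]
finger_gap: 0.429
```

```bash
python3 - <<'E'
from h import *
st()
o=[]
n="scene";k=4;a=np.linspace(0,2*np.pi,80)
im=cv2.cvtColor(manip.snapshot(n),cv2.COLOR_RGB2BGR);cv2.imwrite("pics/scene9.png",im)
B=cv2.resize(im,None,fx=k,fy=k,interpolation=cv2.INTER_CUBIC);C=B.copy()
for (z,r) in((.142,.012),(.073,.042),(.0,.04),(.194,.0455),(.178,.0455)):
    for p in proj(n,np.c_[.598+r*np.cos(a),-.014+r*np.sin(a),0*a+z]): cv2.circle(B,tuple(int(q) for q in (p+.5)*k),1,(0,0,255),-1)
c=((proj(n,[[.597,-.0145,.12]])[0]+.5)*k).astype(int)
cv2.imwrite("pics/s9.png",np.hstack([I[c[1]-280:c[1]+280,c[0]-200:c[0]+200] for I in(C,B)]))
E
```

```text
t 16.1 tcp [ 0.5973 -0.0149  0.1975] F [0.77 0.28 0.21] T [-0.06  0.    0.  ] gap 0.4289 q [-0.21  0.53  1.54 -0.    1.07 -1.41]
```

View pics/s9.png

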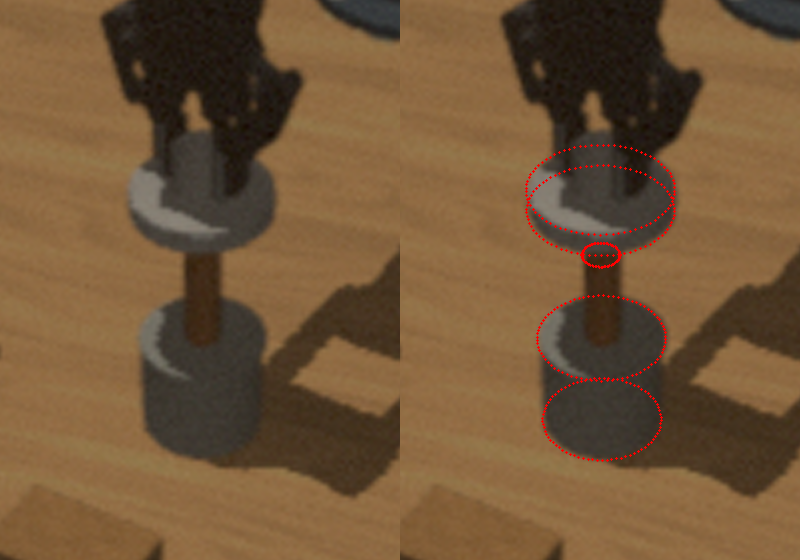

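View pics/scene9.png

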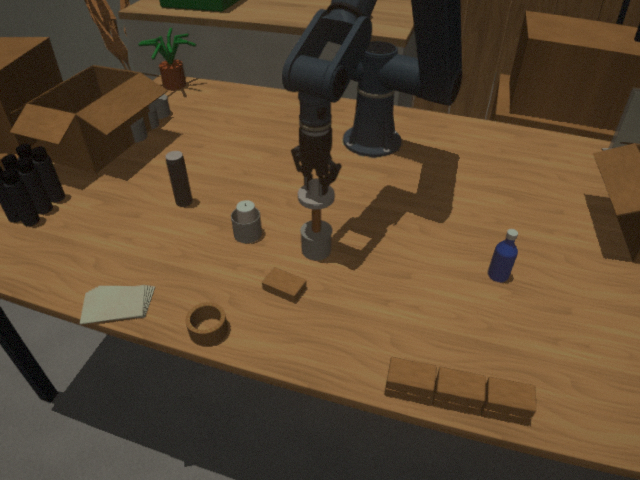

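The outer lid is level (crop (202,200)) at the predicted circles, 36 mm clear of the knob. The inner flange matches its seated circle at (602,337), and everything else stands where it was. I'll hand in.

```bash
python3 -c "
from h import *
manip.sign_off();st()"
```

```text
the job is handed in; nothing more can be done
the job is handed in; nothing more can be done
```

The job is done and handed in at about 16 s of the 56 s allowed. I carried both lids by the knob to the short candle's tin. I released the knob only after the inner lid seated, then lifted the outer lid straight up by its collar.

**Seating:** the lids stopped at the expected height, within 0.5 mm. The push built to 14 N with no further movement before I eased off and let go. That push also showed about 4 N sideways and 0.8 N m on the wrist, both gone after release.

**Final state:** the last picture shows the inner lid where a seated lid should be, to within about 1 mm. The outer lid is held level, about 36 mm clear above the knob. The tins, tall candle and other goods look unmoved. No checks failed or disagreed.

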